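# Switch on the disc sander under its hinged guard

### The job

Switch on the disc sander at the box with the wide clear guard: with a fingertip lift the guard by its front lip, well up, and while the guard rests on the back of the finger push the toggle beneath it all the way over to the rear (away from the lip), which is on. Then draw the finger out and let the guard drop fully shut. Leave the narrow-guarded switch and the things lying on the bench alone.

Things in the scene. Friction and masses are not known exactly. Their poses are not given: they have to be found in the camera images.
- widebox: grey switch box, 110 (x) x 130 (y) x 60 mm high, screwed to the bench; origin at the centre of its underside; its -x side is its front and roughly faces the robot (yaw within 0.35 rad). On its flat top is the wide hinged guard: a clear 3 mm hood, 92 mm wide in y, from x=-53 to -1 mm, roof top 109 mm above the bench, open below, hinged at the rear along y at x=-5 mm, 66 mm above the bench
- widebox_lip (a point): middle of the front edge of the wide guard's level steel lip, half-way up its 4 mm; shut: at x=-71 mm, y=0 in the box's frame, 68 mm above the bench. The lip is as wide as the guard, juts 18 mm from its front plate and overhangs the box's front face by 16 mm, so a fingertip tilted forward gets under it
- widebox_guard (a joint): angle of the wide guard about its rear hinge, rad: 0 = shut, grows as the lip goes up and back, stop at 1.4. A weak spring and its weight (about 60 g) shut it from any angle, so the finger must keep it up while the toggle is flipped; about 1 N at the lip lifts it
- widebox_toggle (a joint): angle of the toggle under the wide guard, rad: 0 = off (leaning to the box's front), 0.7 = on (leaning to the rear). Pivot at x=-31 mm, y=0, 60 mm above the bench. It is stiff and stays where it is left, without a snap: push it to its stop; about 1.5 N rearward at its tip moves it
- slimbox: grey switch box, 110 (x) x 130 (y) x 60 mm high, screwed to the bench; origin at the centre of its underside; its -x side is its front and roughly faces the robot (yaw within 0.35 rad). On its flat top is the narrow hinged guard: a clear 3 mm hood, 46 mm wide in y, from x=-53 to -1 mm, roof top 109 mm above the bench, open below, hinged at the rear along y at x=-5 mm, 66 mm above the bench
- slimbox_lip (a point): middle of the front edge of the narrow guard's level steel lip, half-way up its 4 mm; shut: at x=-71 mm, y=0 in the box's frame, 68 mm above the bench. The lip is as wide as the guard, juts 18 mm from its front plate and overhangs the box's front face by 16 mm, so a fingertip tilted forward gets under it
- slimbox_guard (a joint): angle of the narrow guard about its rear hinge, rad: 0 = shut, grows as the lip goes up and back, stop at 1.4. A weak spring and its weight (about 60 g) shut it from any angle, so the finger must keep it up while the toggle is flipped; about 1 N at the lip lifts it
- slimbox_toggle (a joint): angle of the toggle under the narrow guard, rad: 0 = off (leaning to the box's front), 0.7 = on (leaning to the rear). Pivot at x=-31 mm, y=0, 60 mm above the bench. It is stiff and stays where it is left, without a snap: push it to its stop; about 1.5 N rearward at its tip moves it
- widebox_tip (a point): centre of the toggle's crossbar (12 mm thick, 20 mm long in y), 32 mm from the pivot; off: at x=-42 mm, y=0 in the box's frame, 90 mm above the bench
- tape: roll of masking tape lying flat, 90 mm across, 25 mm high, between the two switch boxes; loose; origin at the centre of its underside
- gluestick: white glue stick standing upright, 28 mm across, 95 mm high, between the boxes, farther back; loose; origin at the centre of its underside
- cutter: snap-off cutter knife, about 150 x 26 x 18 mm, lying on the left; loose; origin at the centre of its underside
- ruler: aluminium ruler 300 x 30 x 4 mm, lying on the right; loose; origin at the centre of its underside
- sandblock: cork sanding block 90 x 55 x 30 mm, on the left; loose; origin at the centre of its underside
- pot: white ceramic pencil pot, 76 mm across, 100 mm high, on the right; loose; origin at the centre of its underside
- offcut: plywood offcut 120 x 50 x 20 mm, lying in front, in the middle; loose; origin at the centre of its underside
Not all that is in view belongs to the job. What is shaped like the widebox but green is not meant. What is shaped like the slimbox but pink is not meant.

How it is judged:
By the outcome, as a careful person would: the job done as asked, in the order asked, and still so for the second after the job is handed in, with the robot touching nothing.
It also fails if it takes over 54 s, if anything falls off the work surface, if the arm or the gripper's body presses on something with over 40 N, if the wrist force passes 120 N, or if a joint passes its speed limit or range.

### The arm

A 6-joint arm with a two-finger parallel gripper is mounted at the origin on the work surface. World frame = base frame: x ahead of the robot, y to its left, z up, the work surface at z = 0. Lengths are in m, angles in rad, forces in N, time in s.
With the tool pointing down it reaches from about 0.275 to 0.975 m from the base axis. Payload 8.4 kg.
Tool frame: the origin (TCP) lies at the very end of the fingers, on their centre line; the grasp point (between the pads) lies 19 mm behind it (r.pinch_z is the distance from the TCP to the grasp point, in m); z points along the fingers, y is the line along which they close (so a half turn about z gives the same grasp; the last joint's range is limited). The gripper opens to 92 mm and grips with 3 to 60 N. Pads are 20 mm wide; open, the fingers measure 128 mm over their backs; the gripper's body (75 mm by 189 mm) begins 69 mm behind the grasp point.
Start: joints at [1.141, 0.353, 1.633, -0, 1.155, -0.002], TCP at [0.259, 0.569, 0.215] pointing down, gripper open.
Joint ranges: [-2.63, 2.63], [-0.92, 2.1], [0.06, 2.66], [-1.3, 4.44], [0, 2.69], [-3.02, 3.02]. Speed limits (rad/s): [2.22, 2.22, 2.79, 3.14, 3.14, 3.14].

### API

Orientations are given as a 3x3 rotation matrix whose columns are the frame's x, y, z axes.
In Python, from cell import state, vision, job, r gives the robot as it stands.
- The arm moves only by the tool play_rows, never from a script. Its arguments are lists of equal length, an entry for each row: "xyz": the shift along the world's x, y, z in mm, a list of three; "spin": the turn about the world's z in degrees; "hand": the closure in counts, from 0 (fully open) to 255 (shut). In form: {"xyz": [[dx, dy, dz], ...], "spin": [spin, ...], "hand": [hand, ...]}. A call has 1 to 10 rows; each row shifts and turns the commanded pose from where the row before left it; what a row does not reach is not made up. A row lasts 1/10 s, in which the tool goes at most 50 mm and 8.59 degrees, less where a joint would pass 70% of its speed; a pose out of reach is approached as far as the arm can. A call with a gripper value outside its range is refused whole. The fingers move at their own pace and stop on an object; "grip_force" is the grip in N (left out, the last holds). Time passes only in rows, so rows that do not move let the fingers close. It gives the time, the measured TCP pose, the force, the opening and the grip force at its end, in the units of the state.
- state(): the state, without advancing time (a new reading comes with each control period).
- vision.camera(name): name is "side" or "top"; returns (picture, depth): 420x560x3 uint8, red, green, blue; 420x560 float32, m along the optical axis (not along the pixel's ray), 0 where there is no reading.
- vision.calibration(name): a dict with "intrinsics" (3x3 intrinsics, pixels), "k1" (the pictures are not rectified: a ray, as slopes to the right and down, at radius r is drawn at 1 + k1 r^2 times it, then the intrinsics apply), "extrinsics" (4x4, takes a point from world to camera coordinates). Camera axes: x right, y up, looking along -z (the intrinsics and any distortion apply to the point x, -y, -z); pixel columns grow to the right and rows downward; lengths in m; the calibration is good to about 2 mm. A picture is of the moment at which its call begins. calibration takes no time and is no camera call.
- job.job_done(): hands the job in; it is judged then, once.
The state is a dict: "time_s": time; "joint_positions": joint angles; "qvel": joint speeds; "effort": joint torques, N m; "eef_pos": TCP position; "tcp_rot": TCP orientation; "force": force on the tool from outside, world axes, zero at the start; "ft_torque": the same for the moment, N m; "gripper_width": finger opening in m; "gripper_force": force on a finger pad.
Only numpy, scipy, OpenCV 4.12 (cv2) and the standard library are available. Lean on these libraries where they do the work, as an engineer would, in place of code of your own. Each camera call takes 0.05 s, during which the arm holds its last target. There are 200 camera calls.

## Working session

There is one attempt and no reset: what is moved stays moved. The work goes in short steps, Python scripts to look and compute and a tool call to move; the robot and the scene stay as the last step left them, time stands still between calls to the robot, and variables do not carry over. Pictures are saved under pics/ and viewed, at most 10 in all, crops included, and the job is handed in when it is done.

Besides the shell and the picture viewer there is one more tool, called after "Call:" in YAML: its name, and indented under it one key for each argument. play_rows: Moves the arm, as the interface text tells. Its arguments: {"type":"object","properties":{"xyz":{"type":"array","items":{"type":"array","items":{"type":"number"}}},"spin":{"type":"array","items":{"type":"number"}},"hand":{"type":"array","items":{"type":"number"}},"grip_force":{"type":"number"}},"required":["xyz","spin","hand"]}

```bash
mkdir -p pics; ls; cat > h.py <<'E'
import numpy as np, cv2
from cell import state, vision, job, r
def snap(n,f):
    p,d=vision.camera(n); cv2.imwrite(f'pics/{f}.png',cv2.cvtColor(p,cv2.COLOR_RGB2BGR)); np.save(f'pics/{f}.npy',d); return p,d
def rays(n,px):
    c=vision.calibration(n);K=np.array(c['intrinsics']);E=np.array(c['extrinsics'])
    s=cv2.undistortPoints(np.float64(px).reshape(-1,1,2),K,np.array([c['k1'],0,0,0,0.]))[:,0]
    D=np.c_[s[:,0],-s[:,1],-np.ones(len(s))]
    R=E[:3,:3]; return -R.T@E[:3,3], D@R
def at_z(n,px,z):
    o,d=rays(n,px); return o+d*((z-o[2])/d[:,2])[:,None]
def at_depth(n,px,dep):
    o,d=rays(n,px); return o+d*np.array([dep[int(round(v)),int(round(u))] for u,v in px])[:,None]
E
python3 - <<'E'
from h import *
for n in('top','side'):
    snap(n,n+'0'); c=vision.calibration(n); print(c)
print(state()['tcp_rot'],state()['time_s'])
E
```

```text
pics
{'intrinsics': array([[423.01464403,   0.        , 280.02414032],
       [  0.        , 423.01464403, 205.42626377],
       [  0.        ,   0.        ,   1.        ]]), 'k1': -0.02830314054987899, 'extrinsics': array([[ 0.00256446, -0.99999482,  0.00194577, -0.0318022 ],
       [ 0.99239327,  0.00278444,  0.12307655, -0.49516203],
       [-0.12308133,  0.00161534,  0.99239527, -1.37025852],
       [ 0.        ,  0.        ,  0.        ,  1.        ]])}
{'intrinsics': array([[527.18923751,   0.        , 284.34044498],
       [  0.        , 527.18923751, 209.82307302],
       [  0.        ,   0.        ,   1.        ]]), 'k1': 0.0026514211498477763, 'extrinsics': array([[ 0.88825504,  0.4589929 , -0.01812472, -0.43209236],
       [-0.27920562,  0.5708166 ,  0.77214806,  0.10359955],
       [ 0.36475637, -0.68080388,  0.63518412, -1.93849588],
       [ 0.        ,  0.        ,  0.        ,  1.        ]])}
[[-9.09864431e-01  4.14905371e-01 -4.99703917e-04]
 [ 4.14905672e-01  9.09863802e-01 -1.06976245e-03]
 [ 1.08123177e-05 -1.18066880e-03 -9.99999303e-01]] 0.1
```

View pics/top0.png

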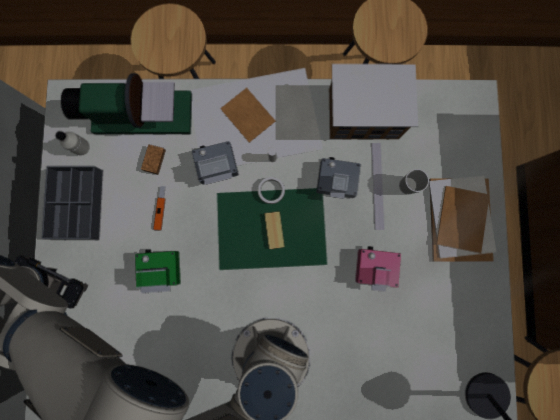

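View pics/side0.png

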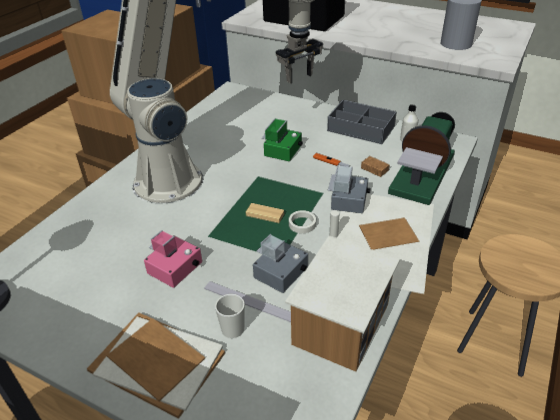

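Candidates: green (158,268) and pink (379,268) are decoys by colour. The grey boxes are at (215,162) and (340,178), and the left one seems to have the wider guard. I'll confirm in an enlarged crop.

```bash
python3 - <<'E'
import cv2,numpy as np
t=cv2.imread('pics/top0.png');s=cv2.imread('pics/side0.png')
a=cv2.resize(t[130:200,180:250],(560,560),interpolation=cv2.INTER_CUBIC)
b=cv2.resize(t[145:210,305:370],(230,230),interpolation=cv2.INTER_CUBIC)
c=cv2.resize(s[155:220,320:380],(230,250),interpolation=cv2.INTER_CUBIC)
o=np.zeros((560,795,3),np.uint8);o[:,:560]=a;o[:230,562:792]=b;o[240:490,562:792]=c
cv2.imwrite('pics/crop1.png',cv2.convertScaleAbs(o,alpha=1.5))
E
```

```text
(no output)
```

View pics/crop1.png

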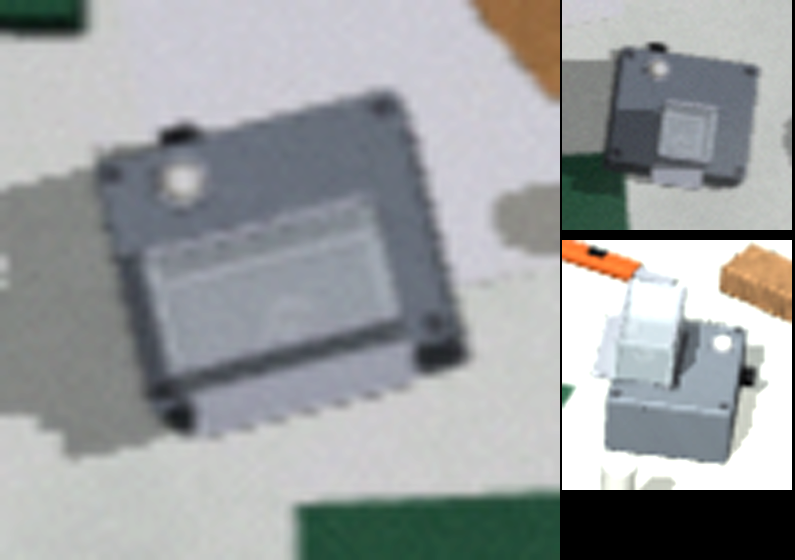

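The left grey box (215,162) carries the wide guard (about 92 mm against 46 mm on the right one), so it is the widebox. Its lip's front corners in the crop are (192,435) and (415,370); the box's rear top corners are (100,155) and (398,93).

```bash
python3 - <<'E'
from h import *
f=lambda L:[((x+.5)/8-.5+180,(y+.5)/8-.5+130) for x,y in L]
lip=at_z('top',f([(192,435),(415,370)]),.070)
rear=at_z('top',f([(100,155),(398,93)]),.060)
print(lip.round(4),np.linalg.norm(lip[0]-lip[1]));print(rear.round(4),np.linalg.norm(rear[0]-rear[1]))
for P in(lip,rear):
    d=P[0]-P[1]; print('yaw',np.arctan2(-d[0],d[1]), P.mean(0))
yaw=np.mean([np.arctan2(-(P[0]-P[1])[0],(P[0]-P[1])[1]) for P in(lip,rear)])
ex=np.array([np.cos(yaw),np.sin(yaw),0])
print('yaw',yaw,'len lip->rear',(rear.mean(0)-lip.mean(0))@ex,'exp .126; lateral',(rear.mean(0)-lip.mean(0))@[-ex[1],ex[0],0])
dep=np.load('pics/top0.npy');print(at_depth('top',f([(250,180),(430,200),(300,400),(280,300)]),dep).round(4))
s=state();print(np.degrees(np.arctan2(s['tcp_rot'][1,1],s['tcp_rot'][0,1])),s['joint_positions'],s['gripper_width'])
E
```

```text
[[0.5598 0.2175 0.07  ]
 [0.5868 0.1276 0.07  ]] 0.09389403062395897
[[0.6787 0.2604 0.06  ]
 [0.7052 0.1378 0.06  ]] 0.1254145655144456
yaw 0.29144801273677967 [0.57332023 0.17256589 0.07      ]
yaw 0.21295853773258494 [0.69192102 0.19910118 0.06      ]
yaw 0.25220327523468233 len lip->rear 0.12147041277827589 exp .126; lateral -0.003899572739564452
[[0.6686 0.1984 0.0583]
 [0.6613 0.1244 0.0543]
 [0.5749 0.1745 0.0668]
 [0.6074 0.1771 0.1081]]
65.48662437800728 [ 1.14056153e+00  3.53589690e-01  1.63399868e+00  8.72670038e-06
  1.15518498e+00 -2.39920079e-03] 0.09218016116575192
```

```bash
python3 - <<'E'
from h import *
for n in('top','side'):
    dep=np.load(f'pics/{n}0.npy');v,u=np.mgrid[:420,:560];px=np.c_[u.ravel(),v.ravel()]
    o,d=rays(n,px);P=o+d*dep.ravel()[:,None]
    m=(np.hypot(P[:,0]-.63,P[:,1]-.185)<.12)&(dep.ravel()>0)
    z0=np.median(P[m&(abs(P[:,2])<.012),2]);Q=P[m]
    print(n,len(Q),'bench z',z0,'hist',np.histogram(Q[:,2],np.arange(-.01,.13,.01))[0])
    T=Q[(Q[:,2]>.05)&(Q[:,2]<.075)]
    if n=='top':
        c=cv2.minAreaRect(np.float32(T[:,:2]*1000));print(c,cv2.boxPoints(c))
    print('top z',np.median(T[(T[:,2]<.0645),2]))
    G=Q[Q[:,2]>.1];print('roof',len(G),G.mean(0) if len(G) else '', cv2.minAreaRect(np.float32(G[:,:2]*1000)))
E
```

```text
top 3760 bench z -0.0007343273625652902 hist [1371  924   11   15   15   16  440  360   66   24   22  394  101    0]
((631.4354248046875, 185.06747436523438), (126.91722869873047, 130.05238342285156), 14.775152206420898) [[553.49176 231.75989]
 [586.6585  106.00781]
 [709.3791  138.37506]
 [676.21234 264.12714]]
top z 0.05871151505872163
roof 495 [0.61284686 0.17966192 0.10767678] ((613.0006103515625, 180.0918426513672), (53.95442581176758, 93.12842559814453), 13.960855484008789)
side 2587 bench z 0.0025167966640525785 hist [245 937  97  77  94  81 180 398  92  41  48 139 158   0]
top z 0.06090901928795023
roof 297 [0.61682631 0.17719478 0.11013501] ((615.0382080078125, 182.655517578125), (52.724609375, 105.67495727539062), 14.3715238571167)
```

Edges agree (126.9 × 130.05 mm against 126 × 130; the roof centre agrees to within 1 mm). Box origin is (639.2, 187.1), yaw about 14.6°. The tool can't tilt here, so the plan is to press a vertical closed fingertip against the lip's front edge, drag it up and back by friction, and get below the lip once it has swung up.

Call:
play_rows:
  xyz:
    - [27.8, -40.8, 0]
    - [27.8, -40.8, 0]
    - [27.8, -40.8, 0]
    - [27.8, -40.8, 0]
    - [27.8, -40.8, 0]
    - [27.8, -40.8, 0]
    - [27.8, -40.8, 0]
    - [27.8, -40.8, 0]
    - [27.8, -40.8, 0]
    - [27.8, -40.8, 0]
  spin: [3.9, 3.9, 3.9, 3.9, 3.9, 3.9, 3.9, 3.9, 3.9, 3.9]
  hand: [255, 255, 255, 255, 255, 255, 255, 255, 255, 255]
  grip_force: 20

```text
time_s: 1.1
eef_pos: [0.538, 0.1587, 0.2145]
tcp_rot: [[-0.968, -0.253, -0.0], [-0.253, 0.968, 0.0], [0.0, 0.0, -1.0]]
force: [-0.1, 1.1, 0.3]
gripper_width: 0.0138
gripper_force: 0.0
```

Call:
play_rows:
  xyz:
    - [0, 0, -30]
    - [0, 0, -30]
    - [0, 0, -30]
    - [0, 0, -30]
    - [0, 0, -20]
    - [0, 0, 0]
    - [0, 0, 0]
  spin: [0, 0, 0, 0, 0, 0, 0]
  hand: [255, 255, 255, 255, 255, 255, 255]

```text
time_s: 1.8
eef_pos: [0.5372, 0.1606, 0.0747]
tcp_rot: [[-0.968, -0.25, -0.001], [-0.25, 0.968, -0.0], [0.001, -0.0, -1.0]]
force: [0.2, 1.0, 0.4]
gripper_width: 0.0008
gripper_force: 0.0
```

```bash
python3 - <<'E'
from h import *
for n,(x,y,w,h) in (('side',(290,110,110,100)),('top',(180,125,80,80))):
    p,d=snap(n,n+'1'); c=cv2.resize(p[y:y+h,x:x+w],None,fx=4 if n=='side' else 4.5,fy=4 if n=='side' else 5,interpolation=cv2.INTER_CUBIC)
    cv2.imwrite(f'pics/c_{n}1.png',cv2.cvtColor(cv2.convertScaleAbs(c,alpha=1.4),cv2.COLOR_RGB2BGR))
a=cv2.imread('pics/c_side1.png');b=cv2.imread('pics/c_top1.png');b=b[:400];cv2.imwrite('pics/c1.png',np.hstack([a,b[:,:350]]))
s=state();print(s['eef_pos'],s['tcp_rot'],s['force'],s['gripper_width'],s['time_s'])
E
```

```text
[0.53813665 0.16099065 0.07579527] [[-9.68169520e-01 -2.50289798e-01  1.67250144e-03]
 [-2.50289310e-01  9.68170963e-01  4.98331735e-04]
 [-1.74399468e-03  6.38603640e-05 -9.99998477e-01]] [-0.29962911 -0.96534621  0.10509314] 0.0005353457932192215 1.9
```

View pics/c1.png

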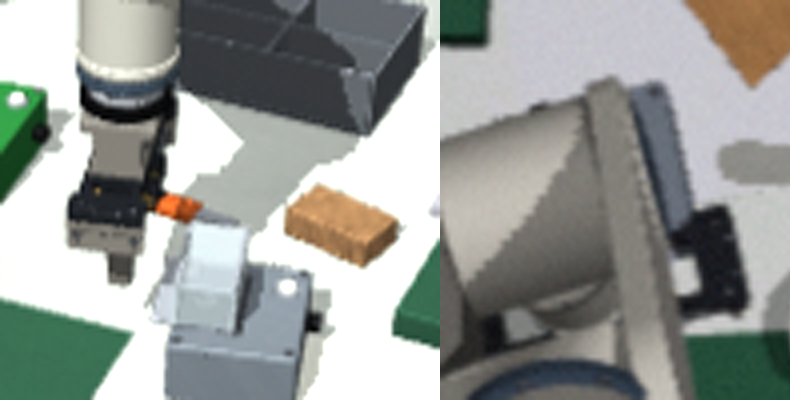

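The view shows the closed fingertip in front of the lip, square to it. Next I lower it and approach.

Call:
play_rows:
  xyz:
    - [0, 0, -13]
    - [9.7, 2.5, 0]
    - [9.7, 2.5, 0]
    - [0, 0, 0]
  spin: [0, 0, 0, 0]
  hand: [255, 255, 255, 255]

```text
time_s: 2.3
eef_pos: [0.5589, 0.1663, 0.062]
tcp_rot: [[-0.968, -0.25, 0.002], [-0.25, 0.968, 0.001], [-0.002, 0.0, -1.0]]
force: [0.8, -0.2, -0.2]
gripper_width: 0.0003
gripper_force: 0.0
```

Call:
play_rows:
  xyz:
    - [2.9, 0.75, 0]
    - [0, 0, 0]
  spin: [0, 0]
  hand: [255, 255]

```text
time_s: 2.5
eef_pos: [0.5596, 0.1664, 0.0615]
tcp_rot: [[-0.968, -0.25, -0.0], [-0.25, 0.968, -0.0], [0.001, -0.0, -1.0]]
force: [0.2, 0.7, -0.0]
gripper_width: 0.0005
gripper_force: 0.0
```

Call:
play_rows:
  xyz:
    - [1.9, 0.5, 0]
    - [0, 0, 0]
  spin: [0, 0]
  hand: [255, 255]

```text
time_s: 2.7
eef_pos: [0.5598, 0.1665, 0.0611]
tcp_rot: [[-0.968, -0.25, -0.003], [-0.25, 0.968, -0.001], [0.003, -0.0, -1.0]]
force: [-4.8, -1.6, 1.5]
gripper_width: 0.0005
gripper_force: 2.5
```

Call:
play_rows:
  xyz:
    - [1, 0.25, 0]
    - [0, 0, 0]
  spin: [0, 0]
  hand: [255, 255]

```text
time_s: 2.9
eef_pos: [0.5599, 0.1665, 0.0609]
tcp_rot: [[-0.968, -0.25, -0.005], [-0.25, 0.968, -0.001], [0.005, -0.0, -1.0]]
force: [-7.0, -1.6, 1.6]
gripper_width: 0.0003
gripper_force: 3.8
```

Contact is within 1 mm of the estimate. Now I lift along the arc.

Call:
play_rows:
  xyz:
    - [1, 0.25, 2]
    - [0.2, 0, 3]
    - [0.3, 0.1, 3]
    - [0.4, 0.1, 3]
    - [0, 0, 0]
  spin: [0, 0, 0, 0, 0]
  hand: [255, 255, 255, 255, 255]

```text
time_s: 3.4
eef_pos: [0.5611, 0.1668, 0.0719]
tcp_rot: [[-0.968, -0.25, -0.006], [-0.25, 0.968, -0.002], [0.007, -0.0, -1.0]]
force: [-10.4, -1.9, 1.4]
gripper_width: 0.0003
gripper_force: 4.7
```

```bash
python3 - <<'E'
from h import *
p,d=snap('side','side2'); c=cv2.resize(p[130:210,300:400],(800,600),interpolation=cv2.INTER_CUBIC)
cv2.imwrite('pics/c2.png',cv2.cvtColor(cv2.convertScaleAbs(c,alpha=1.3),cv2.COLOR_RGB2BGR))
print(state()['force'],state()['eef_pos'])
E
```

```text
[-8.78423182 -2.08182295  0.90471716] [0.56109675 0.1667733  0.07174286]
```

View pics/c2.png

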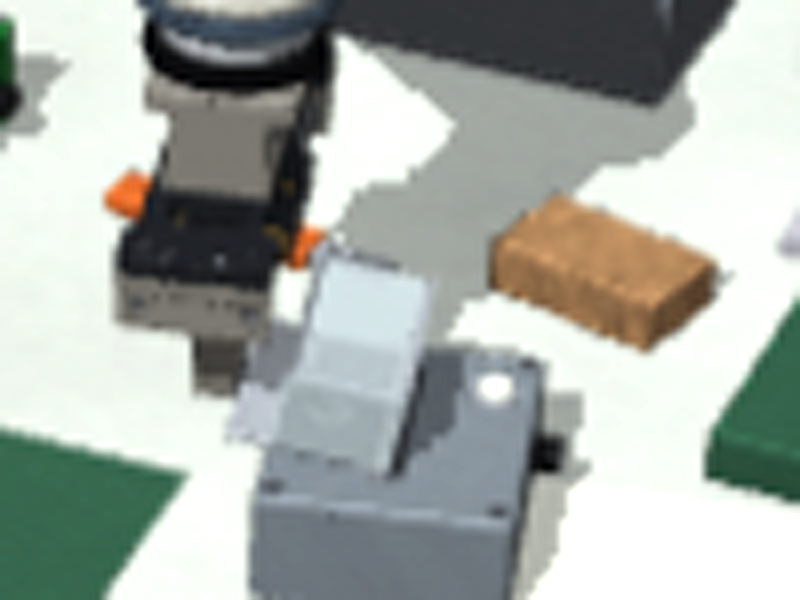

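Lip raised, with the finger following the arc. Continue up.

Call:
play_rows:
  xyz:
    - [1.0, 0.25, 4.5]
    - [1.2, 0.3, 4.5]
    - [1.8, 0.45, 5]
    - [2.2, 0.55, 5]
    - [0, 0, 0]
  spin: [0, 0, 0, 0, 0]
  hand: [255, 255, 255, 255, 255]

```text
time_s: 3.95
eef_pos: [0.5679, 0.1686, 0.0916]
tcp_rot: [[-0.968, -0.25, -0.005], [-0.25, 0.968, -0.001], [0.006, 0.0, -1.0]]
force: [-10.0, -2.0, 5.2]
gripper_width: 0.0004
gripper_force: 5.2
```

Call:
play_rows:
  xyz:
    - [2.8, 0.7, 5]
    - [3.3, 0.85, 5]
    - [4.1, 1.05, 5]
    - [5, 1.3, 5]
    - [0, 0, 0]
  spin: [0, 0, 0, 0, 0]
  hand: [255, 255, 255, 255, 255]

```text
time_s: 4.45
eef_pos: [0.5872, 0.1735, 0.1126]
tcp_rot: [[-0.968, -0.25, 0.003], [-0.25, 0.968, 0.001], [-0.003, 0.0, -1.0]]
force: [-1.2, 0.0, -0.1]
gripper_width: 0.0002
gripper_force: 0.5
```

```bash
python3 - <<'E'
from h import *
p,d=snap('side','side3'); c=cv2.resize(p[120:200,310:410],(800,600),interpolation=cv2.INTER_CUBIC)
cv2.imwrite('pics/c3.png',cv2.cvtColor(cv2.convertScaleAbs(c,alpha=1.3),cv2.COLOR_RGB2BGR))
print(state()['force'],state()['eef_pos'])
E
```

```text
[-1.76315532 -0.52064269  0.20389493] [0.58658475 0.17330176 0.11205242]
```

View pics/c3.png

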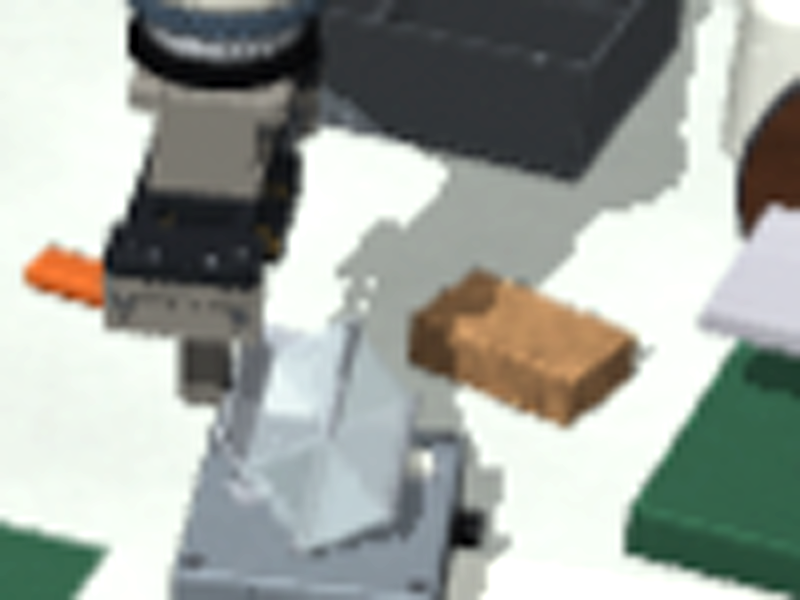

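Guard up at about 0.95 rad, resting on the finger. The fingertip is about 9 mm below the lip. I back off about 7 mm to clear the toggle bar, lower in front of it, then push.

Call:
play_rows:
  xyz:
    - [-1.9, -0.5, -4]
    - [-2.9, -0.75, -4]
    - [-2.9, -0.75, -4]
    - [0, 0, -5]
    - [0, 0, 0]
  spin: [0, 0, 0, 0, 0]
  hand: [255, 255, 255, 255, 255]

```text
time_s: 5.0
eef_pos: [0.5729, 0.1697, 0.0928]
tcp_rot: [[-0.968, -0.25, -0.01], [-0.25, 0.968, -0.003], [0.01, -0.0, -1.0]]
force: [-14.7, -4.1, 11.1]
gripper_width: 0.0004
gripper_force: 7.8
```

Call:
play_rows:
  xyz:
    - [0, 0, -5]
    - [0, 0, -5]
    - [0, 0, -4]
    - [0, 0, 0]
  spin: [0, 0, 0, 0]
  hand: [255, 255, 255, 255]

```text
time_s: 5.4
eef_pos: [0.5645, 0.1675, 0.0761]
tcp_rot: [[-0.968, -0.25, -0.026], [-0.25, 0.968, -0.007], [0.027, -0.0, -1.0]]
force: [-34.3, -8.4, 12.5]
gripper_width: 0.0003
gripper_force: 18.0
```

The lip stuck to the finger by friction and rode down with it. Better: start the lift with the fingertip deep below the lip (tip z of about 32 mm), so that it already reaches the toggle's height once the guard is up, without sliding. I back off and redo it.

Call:
play_rows:
  xyz:
    - [-10, -2.5, 0]
    - [-19.4, -5, 0]
    - [0, 0, -20]
    - [0, 0, -25]
    - [0, 0, 0]
    - [0, 0, 0]
  spin: [0, 0, 0, 0, 0, 0]
  hand: [255, 255, 255, 255, 255, 255]

```text
time_s: 6.0
eef_pos: [0.5484, 0.1635, 0.0353]
tcp_rot: [[-0.968, -0.25, -0.001], [-0.25, 0.968, -0.0], [0.001, -0.0, -1.0]]
force: [-0.4, 0.7, 0.4]
gripper_width: 0.0004
gripper_force: 0.0
```

```bash
python3 - <<'E'
from h import *
p,d=snap('side','side4'); c=cv2.resize(p[130:210,300:400],(800,600),interpolation=cv2.INTER_CUBIC)
cv2.imwrite('pics/c4.png',cv2.cvtColor(cv2.convertScaleAbs(c,alpha=1.3),cv2.COLOR_RGB2BGR))
s=state();print(s['force'],s['eef_pos'],s['time_s'])
E
```

```text
[-0.61027414  0.53383086 -1.22344834] [0.54909622 0.16369412 0.03604335] 6.05
```

View pics/c4.png

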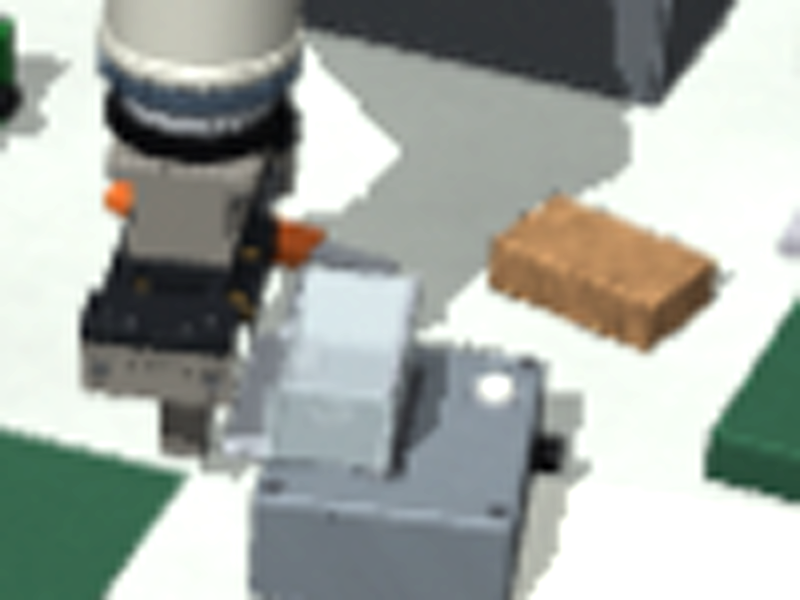

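The guard is shut again, and the fingertip is below the lip, in front of it. Redoing the approach and lift.

Call:
play_rows:
  xyz:
    - [5.8, 1.5, -3]
    - [4.8, 1.25, 0]
    - [1.9, 0.5, 0]
    - [1.0, 0.25, 0]
    - [0, 0, 0]
  spin: [0, 0, 0, 0, 0]
  hand: [255, 255, 255, 255, 255]

```text
time_s: 6.55
eef_pos: [0.5596, 0.1664, 0.0321]
tcp_rot: [[-0.968, -0.25, -0.006], [-0.25, 0.968, -0.002], [0.006, -0.0, -1.0]]
force: [-8.7, -3.0, 2.2]
gripper_width: 0.0002
gripper_force: 4.6
```

Call:
play_rows:
  xyz:
    - [1, 0.25, 2]
    - [0.2, 0, 3]
    - [0.3, 0.1, 3]
    - [0.4, 0.1, 3]
    - [1.0, 0.25, 4.5]
    - [1.2, 0.3, 4.5]
    - [1.8, 0.45, 5]
    - [2.2, 0.55, 5]
    - [0, 0, 0]
  spin: [0, 0, 0, 0, 0, 0, 0, 0, 0]
  hand: [255, 255, 255, 255, 255, 255, 255, 255, 255]

```text
time_s: 7.45
eef_pos: [0.5669, 0.1683, 0.0627]
tcp_rot: [[-0.968, -0.25, -0.007], [-0.25, 0.968, -0.002], [0.008, 0.0, -1.0]]
force: [-13.2, -3.3, 6.6]
gripper_width: -0.0001
gripper_force: 6.8
```

Call:
play_rows:
  xyz:
    - [2.8, 0.7, 5]
    - [3.3, 0.85, 5]
    - [4.1, 1.05, 5]
    - [0, 0, 0]
  spin: [0, 0, 0, 0]
  hand: [255, 255, 255, 255]

```text
time_s: 7.85
eef_pos: [0.5809, 0.1719, 0.0788]
tcp_rot: [[-0.968, -0.25, 0.0], [-0.25, 0.968, 0.0], [-0.0, 0.0, -1.0]]
force: [-2.5, -0.3, 2.6]
gripper_width: 0.0003
gripper_force: 1.1
```

The face is just in front of the bar with the tip at z = 79 mm, and the guard is held. Push rearward.

Call:
play_rows:
  xyz:
    - [2.9, 0.75, 2]
    - [2.9, 0.75, 2]
    - [2.9, 0.75, 1.5]
    - [2.9, 0.75, 1]
    - [0, 0, 0]
  spin: [0, 0, 0, 0, 0]
  hand: [255, 255, 255, 255, 255]

```text
time_s: 8.35
eef_pos: [0.5929, 0.1749, 0.0842]
tcp_rot: [[-0.968, -0.25, 0.001], [-0.25, 0.968, 0.0], [-0.001, -0.0, -1.0]]
force: [-0.2, 0.0, 0.7]
gripper_width: 0.0001
gripper_force: 0.4
```

```bash
python3 - <<'E'
from h import *
p,d=snap('side','side5'); c=cv2.resize(p[130:200,310:400],(800,600),interpolation=cv2.INTER_CUBIC)
cv2.imwrite('pics/c5.png',cv2.cvtColor(cv2.convertScaleAbs(c,alpha=1.3),cv2.COLOR_RGB2BGR))
s=state();print(s['force'],s['eef_pos'],s['time_s'])
E
```

```text
[-0.28238247 -0.79455008  0.665814  ] [0.59276797 0.17482655 0.08418216] 8.4
```

View pics/c5.png

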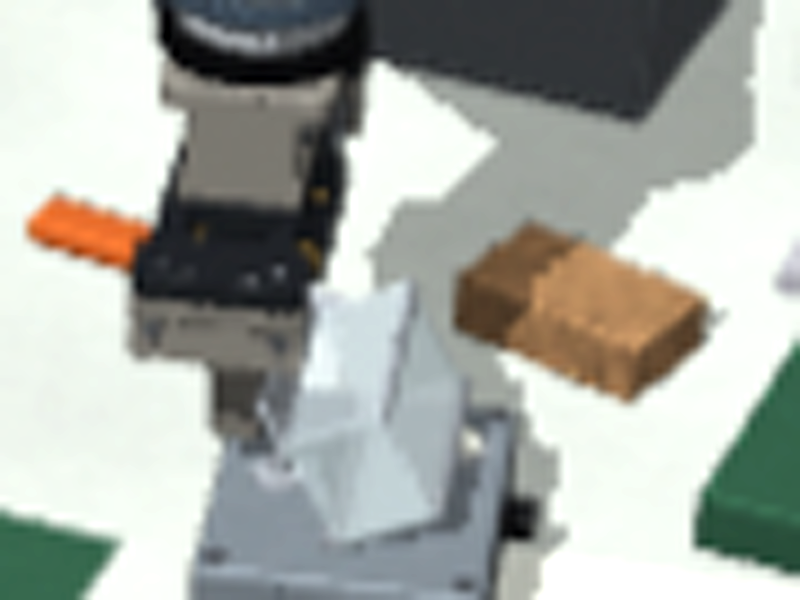

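Guard up and resting on the finger. Continue to the toggle's stop, and look for the force rise.

Call:
play_rows:
  xyz:
    - [2.9, 0.75, 1]
    - [2.9, 0.75, 1]
    - [2.9, 0.75, 0]
    - [1.9, 0.5, 0]
    - [0, 0, 0]
  spin: [0, 0, 0, 0, 0]
  hand: [255, 255, 255, 255, 255]

```text
time_s: 8.9
eef_pos: [0.603, 0.1775, 0.086]
tcp_rot: [[-0.968, -0.25, 0.0], [-0.25, 0.968, 0.0], [-0.0, -0.0, -1.0]]
force: [-1.5, -1.4, -0.5]
gripper_width: 0.0003
gripper_force: 0.5
```

Call:
play_rows:
  xyz:
    - [1.9, 0.5, 0]
    - [0, 0, 0]
  spin: [0, 0]
  hand: [255, 255]

```text
time_s: 9.1
eef_pos: [0.6036, 0.1776, 0.0859]
tcp_rot: [[-0.968, -0.25, -0.002], [-0.25, 0.968, -0.001], [0.002, -0.0, -1.0]]
force: [-4.5, -1.0, 1.9]
gripper_width: 0.0003
gripper_force: 2.6
```

Call:
play_rows:
  xyz:
    - [1.9, 0.5, 0]
    - [0, 0, 0]
  spin: [0, 0]
  hand: [255, 255]

```text
time_s: 9.3
eef_pos: [0.604, 0.1778, 0.0857]
tcp_rot: [[-0.968, -0.25, -0.005], [-0.25, 0.968, -0.001], [0.005, -0.0, -1.0]]
force: [-9.9, -3.3, 5.5]
gripper_width: 0.0005
gripper_force: 5.3
```

The stop came at face x of about -26 mm, exactly the expected "on" position, with force rising to 10 N. One more small push, then I draw out quickly.

Call:
play_rows:
  xyz:
    - [1.0, 0.25, 0]
    - [0, 0, 0]
    - [-10, -2.5, 0]
    - [-39, -10, 0]
    - [-39, -10, 0]
    - [0, 0, 40]
    - [-20, 0, 40]
    - [-40, 0, 0]
    - [0, 0, 0]
  spin: [0, 0, 0, 0, 0, 0, 0, 0, 0]
  hand: [255, 255, 255, 255, 255, 255, 255, 255, 255]

```text
time_s: 10.2
eef_pos: [0.4565, 0.156, 0.1671]
tcp_rot: [[-0.968, -0.251, 0.001], [-0.251, 0.968, 0.001], [-0.001, 0.0, -1.0]]
force: [0.2, -0.2, -1.2]
gripper_width: 0.0004
gripper_force: 0.0
```

Call:
play_rows:
  xyz:
    - [-40, 0, 20]
    - [-30, 30, 20]
    - [-30, 30, 0]
    - [-20, 40, 0]
    - [-20, 40, 0]
    - [-20, 40, 0]
    - [-20, 40, 0]
    - [-20, 40, 0]
    - [0, 0, 0]
    - [0, 0, 0]
  spin: [0, 0, 0, 0, 0, 0, 0, 0, 0, 0]
  hand: [255, 255, 255, 255, 255, 255, 255, 255, 255, 255]

```text
time_s: 11.2
eef_pos: [0.2593, 0.4169, 0.2058]
tcp_rot: [[-0.968, -0.253, 0.0], [-0.253, 0.968, 0.0], [-0.0, -0.0, -1.0]]
force: [-0.2, -1.0, -1.0]
gripper_width: 0.0007
gripper_force: 0.0
```

```bash
python3 - <<'E'
from h import *
ims=[]
for n,(x,y,w,h),f in (('side',(315,145,70,80),'side6'),('top',(180,125,70,80),'top6')):
    p,d=snap(n,f); ims.append(cv2.resize(p[y:y+h,x:x+w],(395,452),interpolation=cv2.INTER_CUBIC))
c=np.hstack(ims);cv2.imwrite('pics/c6.png',cv2.cvtColor(cv2.convertScaleAbs(c,alpha=1.4),cv2.COLOR_RGB2BGR))
s=state();print(s['force'],s['eef_pos'],s['time_s'])
E
```

```text
[-0.13292771 -0.49476553  0.13020318] [0.25992158 0.41546443 0.20585948] 11.3
```

View pics/c6.png

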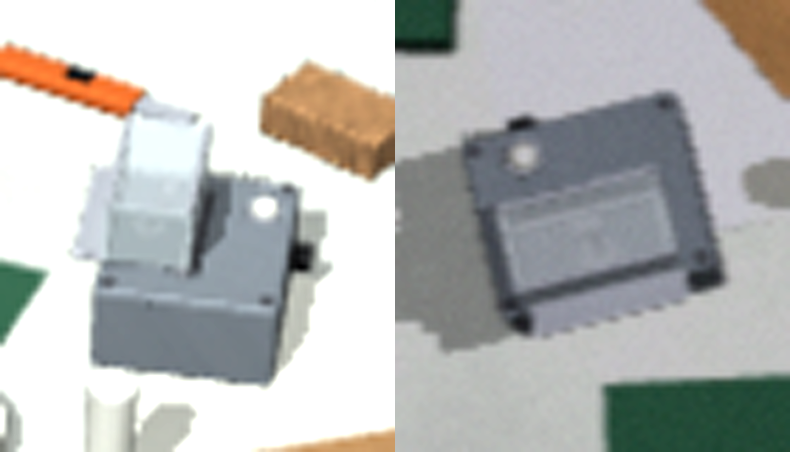

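The guard is shut and nothing else has moved. I'll verify the toggle's shift through the clear hood with a before/after difference.

```bash
python3 - <<'E'
from h import *
ims=[]
R={'top':(195,140,45,45),'side':(320,150,50,50)}
for n,(x,y,w,h) in R.items():
    A,B=[cv2.imread(f'pics/{n}{k}.png')[y:y+h,x:x+w] for k in(0,6)]
    D=cv2.convertScaleAbs(B.astype(float).mean(2)-A.astype(float).mean(2)+0,alpha=6)
    f=lambda i:cv2.resize(i,(260,260),interpolation=cv2.INTER_CUBIC)
    e=lambda i:cv2.normalize(i,None,0,255,cv2.NORM_MINMAX)
    ims.append(np.hstack([f(e(A)),f(e(B)),f(cv2.cvtColor(D,cv2.COLOR_GRAY2BGR))]))
cv2.imwrite('pics/d6.png',np.vstack(ims))
# expected pixels of the tip, off and on
o=np.array([.6392,.1871,0]);ex=np.array([.968,.25,0])
for n,(x,y,w,h) in R.items():
    c=vision.calibration(n)
    for t in(-.042,-.020):
        P=o+ex*t+[0,0,.09];q=c['extrinsics'][:3,:3]@P+c['extrinsics'][:3,3]
        uv=cv2.projectPoints(np.array([[q[0],-q[1],-q[2]]]),np.zeros(3),np.zeros(3),c['intrinsics'],np.array([c['k1'],0,0,0.]))[0].ravel()
        print(n,t,uv.round(1),((uv-[x,y])*260/w).round())
E
```

```text
top -0.042 [215.5 171. ] [119. 179.]
top -0.02 [214.  164.5] [110. 141.]
side -0.042 [337.3 178.3] [ 90. 147.]
side -0.02 [343.7 179. ] [123. 151.]
```

View pics/d6.png

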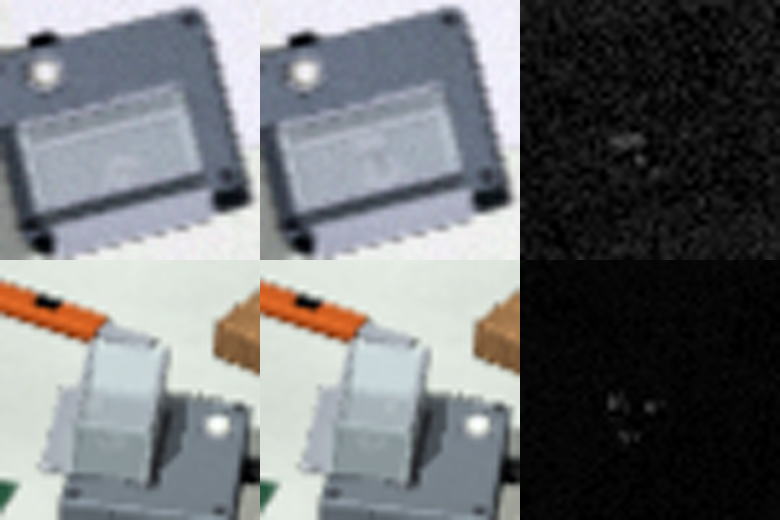

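The change through the hood is at (108,141) in the top tile, against a predicted "on" tip at (110,141), and the side view agrees. The toggle is on, the guard is shut and the robot is clear.

```bash
python3 -c "
from h import *
print(job.job_done())"
```

```text
the job is handed in; nothing more can be done
None
```

The disc sander is switched on: the wide-guarded toggle was pushed to its rear stop, the guard dropped fully shut, and the job was handed in. The first lift jammed by friction and let the guard fall shut, so I lifted it a second time.

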